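# Hold the blue medium flask down in the press-to-run mixer

### The arm

A 7-joint arm with a two-finger parallel gripper is mounted at the origin on the work surface. World frame = base frame: x ahead of the robot, y to its left, z up, the work surface at z = 0. Lengths are in mm, angles in rad, forces in N, time in s.
With the tool pointing down it reaches from about 400 to 900 mm from the base axis. Payload 5.5 kg.
Tool frame: the origin (TCP) lies at the centre of the arm's flange, where the gripper is bolted on; the fingertips stand 173 mm ahead of it and the grasp point (between the pads) lies 155 mm ahead of it (ctrl.tips_ahead is the distance from the TCP to the fingertips, in mm); z points along the fingers, y is the line along which they close (so a half turn about z gives the same grasp; the last joint's range is limited). The gripper opens to 85 mm and grips with 20 to 120 N. Pads are 22 mm wide; open, the fingers measure 114 mm over their backs; the gripper's body (76 mm by 85 mm) begins 54 mm behind the grasp point. The pads swing forward as they close: fully open they stand 13 mm farther back than shut.
Start: joints at [-0.857, 0.501, -0.427, 1.55, 0.221, 1.138, -0.21], TCP at [283.164, 585.076, 404.71] pointing down, gripper open.
Joint ranges: [-2.88, 2.88], [-0.31, 2.03], [-1.54, 1.56], [0.2, 2.42], [-1.41, 4.55], [0.19, 2.02], [-2.57, 2.57]. Speed limits (rad/s): [2.57, 2.57, 3.14, 3.14, 3.14, 3.14, 3.14].

### API

Orientations are given as a unit quaternion [x, y, z, w].
In Python, from rig import sensors, grab_frame, job, finder, ctrl gives the robot as it stands.
- The arm moves only by the tool arm_command, never from a script. Its argument "motion" is a list of rows, each a list of 7 numbers: the shift along the tool's x, y, z in m, then the turn, a rotation vector about the tool's x, y, z in rad, then the opening, from -1 (shut) to 1 (fully open), so that 0 is half open. In form: [[tx, ty, tz, rx, ry, rz, fingers], ...]. A call has 1 to 12 rows; each row shifts and turns the commanded pose from where the row before left it, along the tool's axes as they then stand; what a row does not reach is not made up. A row lasts 1/12 s, in which the tool goes at most 41.7 mm and 7.16 degrees, less where a joint would pass 70% of its speed; a pose out of reach is approached as far as the arm can. A call with a gripper value outside its range is refused whole. The fingers move at their own pace and stop on an object; "squeeze" is the grip in N (left out, the last holds). Time passes only in rows, so rows that do not move let the fingers close. It gives the time, the measured TCP pose, the force, the opening and the grip force at its end, in the units of the state.
- sensors.get_obs(): the state, without advancing time (a new reading comes with each control period).
- grab_frame(name): name is "scene" or "side" or "wrist"; returns a dict with "image" (420x560x3 uint8, red, green, blue), "z_map" (420x560 float32, mm along the optical axis (not along the pixel's ray), 0 where there is no reading), "K" (3x3 intrinsics, pixels), "xyz" and "rotation" of the camera in the world. Camera axes: x right, y down, z forward; pixel columns grow to the right and rows downward; lengths in mm; the calibration is good to about 2 mm. A picture is of the moment at which its call begins.
- job.finish_job(): hands the job in; it is judged then, once.
Trained networks look in a picture, given as the dict that the camera call returned (one of the last four; its "shot" number tells which), for a name from the list of things; names that differ only in an ending like _2 or _b are one class to them, and where a whole thing is asked for, a point or a joint stands for the part that bears it (a point fixed in the world has none). Each returns a list of dicts, best first, with "score" (0 to 1); they miss things now and then, are a little off and sometimes report something else, mostly with a low value. They report only what shows in the picture. A call takes as long as a camera call. They do not tell look-alikes from the thing itself.
- finder.outline_of(target, picture): "region" (420x560 bool, what is visible of it) and "extent" ([left, top, right, bottom] in pixels, round what is visible of it).
The state is a dict: "t": time; "qpos": joint angles; "qd": joint speeds; "joint_torque": joint torques, N m; "tcp_pos": TCP position; "tool_rot": TCP orientation; "force": force on the tool from outside, world axes, zero at the start; "torque": the same for the moment, N m; "grip_width": finger opening in mm; "gripper_force": force on a finger pad.
Only numpy, scipy, OpenCV 4.12 (cv2) and the standard library are available. Lean on these libraries where they do the work, as an engineer would, in place of code of your own. Each camera call takes 0.05 s, during which the arm holds its last target. There are 200 camera calls.

### The job

Take the blue glass flask of painting medium, set it upright in the orange sprung ring of the mixer, and press it straight down, firmly but without ramming the glass, until the ring is fully down on its stops. The mixer only runs while it is pressed, so finish with your hand still on the flask, holding it fully down. Leave the other two flasks and everything else on the table where they stand.

Things in the scene. Friction and masses are not known exactly. Their poses are not given: they have to be found in the camera images.
- blue_flask_center (a point): loose closed cobalt-blue glass flask, 0.14 to 0.24 kg, 118 mm tall, standing upright on the table; heights above its underside: foot 36 mm wide, bulb 64 mm wide (top at 62 mm), neck 24 mm wide from 62 to 101 mm, lip 30 mm wide to 106 mm, cork 21 mm wide to 118 mm. This point is on its axis, 59 mm above its underside; z up its axis. Its neck is easily gripped from above.
- amber_flask_center (a point): bystander: flask of the same shape and size in amber glass; point on its axis 59 mm above its underside
- green_flask_center (a point): bystander: flask of the same shape and size in green glass; point on its axis 59 mm above its underside
- ring_mouth (a point): centre of the hole, at the top face of the mixer's orange sprung ring; z up. Ring 82 mm across, 10 mm thick, 48 mm hole; top face 100 mm above the table when up, 80 mm when fully down. The flask's bulb sits in the hole: seated upright, its centre point is 48 mm above this point and its foot hangs 11 mm below it, always clear of the mixer's housing.
- mixer: fixed white housing of the mixer, 140 x 140 mm, 60 mm high, centred under the ring; origin under its centre on the table. Three black stops, 10 mm high, on its top end the ring's way down.
- ring (a joint): travel of the sprung ring: 0 up, 0.020 m fully down on its stops. The springs carry the flask's weight without sinking noticeably; pushing it down from there takes about 1 to 2 N at first, rising by 0.4 N per mm to about 10 N at the stops. It springs back up when let go.
- brush_glass: bystander: clear drinking glass with paint brushes, 80 mm across, 210 mm tall with brushes, origin under its centre
- palette: bystander: round white ceramic palette with dabs of paint, 190 mm across, 8 mm thick, origin under its centre
- tube_red: bystander: paint tube with red band lying flat, 130 mm long, 18 mm thick, origin under its centre
- tube_green: bystander: paint tube with green band lying flat, 130 mm long, 18 mm thick, origin under its centre
- primer_jar: bystander: white jar with black lid, 70 mm across, 85 mm tall, origin under its centre
- paper_roll: bystander: upright roll of paper towel, 110 mm across, 230 mm tall, origin under its centre
There are look-alikes about, which are no part of the job. There is more than one size of the part that bears blue_flask_center; the job needs the largest.

How it is judged (in metres and radians):
On the way, in this order (a step that is already met when the one before it is completed fails the run):
1. the blue flask is lifted clear of the table (height (world z) of blue_flask_center above 0.09 m), for 0.1 s.
2. the blue flask sits upright in the sprung ring (horizontal distance between blue_flask_center and ring_mouth below 0.008 m and z of blue_flask_center in the frame of ring_mouth between 0.042 and 0.054 m and angle between blue_flask_center's own z axis and vertical below 0.15 rad and contact force between blue_flask and ring above 0.5 N), for 0.1 s.
At the end, for the whole second after the job is handed in: Blue flask upright (0.15 rad) in the ring (within 8 mm of centre, its centre point 42 to 54 mm above the ring), touched by the robot with over 2 N, pressing on the ring with over 6 N; robot not pushing the ring itself; ring at least 16 of 20 mm down and at rest (horizontal distance between blue_flask_center and ring_mouth below 0.008 m and z of blue_flask_center in the frame of ring_mouth between 0.042 and 0.054 m and angle between blue_flask_center's own z axis and vertical below 0.15 rad and value of joint ring above 0.016 m and velocity of joint ring between -0.01 and 0.01 m/s and contact force between any of the fingers, the arm and blue_flask above 2 N and contact force between blue_flask and ring above 6 N and contact force between each of the arm, the fingers and ring below 1 N); the arm keeps its last pose, push and grip.
It fails at once if the glass is rammed: more than 60 N between flask and ring (contact force between blue_flask and ring above 60 N).
It fails at once if the blue flask is tipped over (angle between blue_flask_center's own z axis and vertical above 0.8 rad).
It fails at once if another flask is moved 30 mm or tipped (distance of any of amber_flask_center, green_flask_center from where it was at the start of the episode above 0.03 m or angle between any of amber_flask_center, green_flask_center's own z axis and vertical above 0.5 rad).
It fails at once if something else on the table is moved 30 mm or tipped (distance of any of brush_glass, palette, tube_red, tube_green, primer_jar, paper_roll from where it was at the start of the episode above 0.03 m or angle between any of brush_glass, palette, tube_red, tube_green, primer_jar, paper_roll's own z axis and vertical above 0.5 rad).
It also fails if it takes over 38 s, if anything falls off the work surface, if the arm or the gripper's body presses on something with over 40 N, if the wrist force passes 120 N, or if a joint passes its speed limit or range.

## Working session

There is one attempt and no reset: what is moved stays moved. The work goes in short steps, Python scripts to look and compute and a tool call to move; the robot and the scene stay as the last step left them, time stands still between calls to the robot, and variables do not carry over. Pictures are saved under pics/ and viewed, at most 10 in all, crops included, and the job is handed in when it is done.

Besides the shell and the picture viewer there is one more tool, called as name([rows], argument=value, ...), one row to a line, values as JSON. arm_command: Moves the arm, as the interface text tells. Its arguments: {"type":"object","properties":{"motion":{"type":"array"},"squeeze":{"type":"number"}},"required":["motion"]}

```bash
mkdir -p pics
cat > h.py <<'E'
import numpy as np, cv2
from rig import sensors, grab_frame, job, finder, ctrl
def pts(f,mask):
    v,u=np.nonzero(mask&(f["z_map"]>0)); z=f["z_map"][v,u]; K=np.array(f["K"])
    c=np.stack([(u-K[0,2])/K[0,0]*z,(v-K[1,2])/K[1,1]*z,z],1)
    return c@rotm(f).T+np.array(f["xyz"])
def rotm(f):
    from scipy.spatial.transform import Rotation as R
    r=np.array(f["rotation"]); return r if r.shape==(3,3) else R.from_quat(r).as_matrix()
def save(f,n): cv2.imwrite("pics/"+n,cv2.cvtColor(f["image"],cv2.COLOR_RGB2BGR))
E
python3 - <<'E'
from h import *
o=sensors.get_obs(); print(o["t"],o["tcp_pos"],o["tool_rot"],o["grip_width"],o["force"])
ims=[]
for cam in("scene","side"):
    f=grab_frame(cam); ims.append(f["image"])
    print(cam,np.round(f["xyz"]))
    for n in("blue_flask_center","amber_flask_center","green_flask_center","ring","mixer","brush_glass","primer_jar","paper_roll","palette","tube_red","tube_green"):
        for d in finder.outline_of(n,f)[:4]:
            if d["score"]<.2: continue
            p=pts(f,d["region"])
            if len(p)<5: continue
            print(n,round(d["score"],2),list(map(int,d["extent"])),np.percentile(p,5,0).round(),np.percentile(p,50,0).round(),np.percentile(p,95,0).round())
    save(f,cam+"0.png")
E
```

```text
0.0 [283.08266234 584.69750382 403.63952616] [ 2.23479272e-01  9.74708162e-01 -9.71021330e-04 -2.65461351e-04] 85.24869637358627 [ 0.03650171  0.06868402 -1.1096807 ]
scene [1245. 1057. 1138.]
blue_flask_center 0.84 [278, 207, 300, 236] [602. 126.  22.] [626. 145.  51.] [646. 161. 114.]
blue_flask_center 0.58 [253, 178, 259, 200] [ 591. -134.    1.] [618. -67.  39.] [634. -52.  85.]
blue_flask_center 0.49 [276, 190, 291, 214] [530. -33.  -2.] [579.  32.  40.] [594.  48.  89.]
amber_flask_center 0.83 [324, 221, 342, 252] [521. 253.  22.] [547. 276.  53.] [566. 296. 114.]
green_flask_center 0.67 [314, 186, 329, 218] [454. 107.  16.] [474. 128.  53.] [492. 148. 113.]
ring 0.6 [254, 137, 279, 158] [ 453. -269.   67.] [ 481. -230.   96.] [ 520. -196.  102.]
mixer 0.83 [241, 138, 290, 181] [ 421. -282.   13.] [ 505. -208.   57.] [ 559. -155.   98.]
brush_glass 0.93 [187, 107, 208, 158] [ 617. -554.   -1.] [ 677. -418.   89.] [ 707. -397.  185.]
primer_jar 0.56 [325, 284, 347, 320] [652. 436.   3.] [686. 471.  62.] [707. 491.  86.]
paper_roll 0.84 [405, 258, 469, 343] [455. 603.  21.] [520.
[... 1010 characters left out ...]
] [ 404. -313.   21.] [ 458. -261.   61.] [ 543. -193.  101.]
brush_glass 0.62 [409, 248, 442, 340] [ 635. -472.    3.] [ 657. -443.   91.] [ 712. -387.  192.]
primer_jar 0.57 [208, 159, 224, 185] [639. 420.  11.] [659. 434.  56.] [693. 467.  88.]
paper_roll 0.79 [118, 117, 158, 187] [431. 580.  22.] [467. 595. 143.] [522. 650. 232.]
paper_roll 0.41 [359, 248, 390, 273] [ 705. -209.    8.] [ 756. -200.   18.] [ 815. -185.   21.]
palette 0.86 [285, 203, 344, 236] [709.  -4.   5.] [783.  70.  10.] [863. 150.  14.]
tube_red 0.92 [359, 249, 391, 274] [ 706. -209.    3.] [ 762. -200.   17.] [ 823. -182.   21.]
tube_green 0.59 [243, 192, 282, 204] [693. 229.   6.] [736. 262.  16.] [770. 306.  22.]
```

```bash
cat >> h.py <<'E'
def world2tool(d):
    from scipy.spatial.transform import Rotation as R
    return R.from_quat(sensors.get_obs()["tool_rot"]).inv().apply(d)
E
python3 - <<'E'
from h import *
from scipy.optimize import least_squares
B=[];G=[]
for cam in("scene","side"):
    f=grab_frame(cam)
    d=finder.outline_of("blue_flask_center",f)[0]; p=pts(f,d["region"]); p=p[np.hypot(*(p[:,:2]-[615,131]).T)<45]
    for lo,hi,r in((20,50,None),(66,98,12),(110,125,None)):
        s=p[(p[:,2]>lo)&(p[:,2]<hi)]; print(cam,lo,len(s),s.mean(0).round(1))
    d=finder.outline_of("ring",f)[0]; p=pts(f,d["region"]); p=p[(p[:,2]>94)&(p[:,2]<106)]
    r=np.hypot(*(p[:,:2]-p[:,:2].mean(0)).T); p=p[r<46]
    c=cv2.minEnclosingCircle(p[:,:2].astype(np.float32)); print(cam,"ring",c,len(p))
a,b=cv2.imread("pics/scene0.png"),cv2.imread("pics/side0.png")
cv2.imwrite("pics/ab.png",np.hstack([cv2.resize(a[90:350,170:480],(400,335)),cv2.resize(b[90:350,110:450],(400,335))]))
print(world2tool([332,-454,0]))
E
```

```text
scene 20 0 [nan nan nan]
scene 66 0 [nan nan nan]
scene 110 1 [618.  121.5 115.9]
scene ring ((488.1636657714844, -232.238525390625), 44.011688232421875) 152
side 20 171 [601.  111.6  37.8]
side 66 71 [609.7 123.3  82.1]
side 110 36 [613.8 125.8 116.8]
side ring ((480.4273376464844, -237.76377868652344), 43.5976676940918) 498
[-4.96625171e+02 -2.64014089e+02 -9.96609807e-03]<stdin>:8: RuntimeWarning: Mean of empty slice.
  ret = um.true_divide(
```

View pics/ab.png

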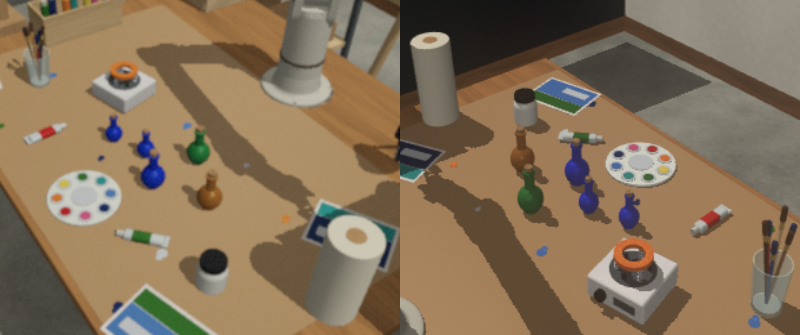

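The picture shows three blue flasks (left view). The largest is at (152,170), with two smaller ones at (145,147) and (113,132), and the mixer with its orange ring is at (123,75). I'll move above the large flask.

arm_command([
  [-0.025, -0.0132, 0, 0, 0, 0, 1],
  [-0.025, -0.0132, 0, 0, 0, 0, 1],
  [-0.025, -0.0132, 0, 0, 0, 0, 1],
  [-0.025, -0.0132, 0, 0, 0, 0, 1],
  [-0.025, -0.0132, 0, 0, 0, 0, 1],
  [-0.025, -0.0132, 0, 0, 0, 0, 1],
  [-0.025, -0.0132, 0, 0, 0, 0, 1],
  [-0.025, -0.0132, 0, 0, 0, 0, 1],
  [-0.025, -0.0132, 0, 0, 0, 0, 1],
  [-0.025, -0.0132, 0, 0, 0, 0, 1],
], squeeze=40)

```text
t: 2.33
tcp_pos: [451.4, 356.1, 404.9]
tool_rot: [0.223, 0.975, 0.0, 0.0]
force: [1.1, 1.3, -0.1]
grip_width: 85.3
gripper_force: 0.0
```

arm_command([
  [-0.025, -0.0132, 0, 0, 0, 0, 1],
  [-0.025, -0.0132, 0, 0, 0, 0, 1],
  [-0.025, -0.0132, 0, 0, 0, 0, 1],
  [-0.025, -0.0132, 0, 0, 0, 0, 1],
  [-0.025, -0.0132, 0, 0, 0, 0, 1],
  [-0.025, -0.0132, 0, 0, 0, 0, 1],
  [-0.025, -0.0132, 0, 0, 0, 0, 1],
  [-0.025, -0.0132, 0, 0, 0, 0, 1],
  [-0.025, -0.0132, 0, 0, 0, 0, 1],
  [0, 0, 0, 0, 0, 0, 1],
  [0, 0, 0, 0, 0, 0, 1],
])

```text
t: 3.25
tcp_pos: [602.5, 149.9, 404.4]
tool_rot: [0.226, 0.974, -0.0, 0.0]
force: [-0.0, 0.6, 1.0]
grip_width: 85.3
gripper_force: 0.0
```

Run:
```python
from h import *
o=sensors.get_obs(); print(o["t"],o["tcp_pos"],o["tool_rot"])
f=grab_frame("wrist"); save(f,"w1.png"); print(f["xyz"],rotm(f).round(2).tolist())
for d in finder.outline_of("blue_flask_center",f):
    p=pts(f,d["region"]); 
    if len(p)<20: continue
    t=p[p[:,2]>p[:,2].max()-6]; n=p[(p[:,2]>66)&(p[:,2]<98)]
    print(d["score"],d["extent"],p[:,2].max(),len(t),t.mean(0),cv2.minEnclosingCircle(t[:,:2].astype(np.float32)))
    s=p[(p[:,2]>102)]; 
    if len(s)>5: print("lip",cv2.minEnclosingCircle(s[:,:2].astype(np.float32)))
```

```text
3.25 [602.50068053 149.91110387 404.42548754] [ 2.25670936e-01  9.74203518e-01 -3.54871520e-04  9.51953252e-05]
[529.13506708 186.79690736 373.65860732] [[0.44, 0.85, 0.29], [0.9, -0.42, -0.14], [-0.0, 0.32, -0.95]]
0.97 [239.8, 167.0, 300.2, 233.3] 120.45568212875122 420 [616.41339587 130.89662042 117.95371585] ((616.91748046875, 130.47308349609375), 10.416709899902344)
lip ((617.1133422851562, 130.35350036621094), 15.22813606262207)
0.94 [81.9, 237.6, 139.9, 297.7] 92.58266282953463 205 [612.55536505 -74.95822437  90.4036894 ] ((612.5361328125, -76.25640106201172), 8.549118995666504)
0.74 [141.6, 178.2, 190.9, 223.9] 92.68633947193462 225 [571.53281605  25.50575593  90.74080354] ((571.6588745117188, 24.362674713134766), 8.407153129577637)
```

View pics/w1.png

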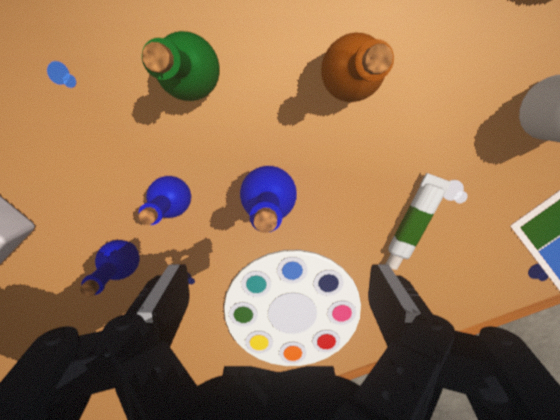

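The wrist view shows the large blue flask at (268,195) with its cork at (264,220), and its measured height is 118 mm. The axis is at (617,130.4). I'll centre over it and go down in part.

arm_command([
  [-0.0108, -0.0056, 0, 0, 0, 0, 1],
  [-0.0108, -0.0056, 0.01, 0, 0, 0, 1],
  [0, 0, 0.02, 0, 0, 0, 1],
  [0, 0, 0.02, 0, 0, 0, 1],
  [0, 0, 0.02, 0, 0, 0, 1],
  [0, 0, 0.01, 0, 0, 0, 1],
  [0, 0, 0, 0, 0, 0, 1],
  [0, 0, 0, 0, 0, 0, 1],
])

```text
t: 4.02
tcp_pos: [616.1, 132.6, 324.1]
tool_rot: [0.223, 0.975, -0.0, -0.001]
force: [0.3, 0.0, 0.6]
grip_width: 85.2
gripper_force: 0.0
```

Run:
```python
from h import *
o=sensors.get_obs(); print(o["t"],o["tcp_pos"],o["tool_rot"],world2tool(np.array([617,130.4,239])-o["tcp_pos"]))
```

```text
4.0167 [616.10707793 132.64315243 324.13630859] [ 2.23455879e-01  9.74713839e-01 -2.96908443e-04 -5.60611575e-04] [-1.86263875 -1.55956563 85.13588206]
```

arm_command([
  [-0.002, -0.0015, 0.01, 0, 0, 0, 1],
  [0, 0, 0.015, 0, 0, 0, 1],
  [0, 0, 0.015, 0, 0, 0, 1],
  [0, 0, 0.015, 0, 0, 0, 1],
  [0, 0, 0.015, 0, 0, 0, 1],
  [0, 0, 0.01, 0, 0, 0, 1],
  [0, 0, 0.005, 0, 0, 0, 1],
  [0, 0, 0, 0, 0, 0, 1],
  [0, 0, 0, 0, 0, 0, 1],
])

```text
t: 4.77
tcp_pos: [617.5, 130.8, 240.2]
tool_rot: [0.223, 0.975, 0.0, 0.0]
force: [0.0, 0.7, 0.2]
grip_width: 85.5
gripper_force: 0.0
```

arm_command([
  [0, 0, 0, 0, 0, 0, -1],
  [0, 0, 0, 0, 0, 0, -1],
  [0, 0, 0, 0, 0, 0, -1],
  [0, 0, 0, 0, 0, 0, -1],
  [0, 0, 0, 0, 0, 0, -1],
  [0, 0, 0, 0, 0, 0, -1],
  [0, 0, 0, 0, 0, 0, -1],
  [0, 0, 0, 0, 0, 0, -1],
  [0, 0, 0, 0, 0, 0, -1],
  [0, 0, 0, 0, 0, 0, -1],
], squeeze=40)

```text
t: 5.6
tcp_pos: [617.5, 130.6, 240.3]
tool_rot: [0.224, 0.975, 0.0, 0.0]
force: [-1.1, -1.5, 5.8]
grip_width: 27.3
gripper_force: 38.9
```

arm_command([
  [0, 0, 0, 0, 0, 0, -1],
  [0, 0, 0, 0, 0, 0, -1],
  [0, 0, 0, 0, 0, 0, -1],
])

```text
t: 5.85
tcp_pos: [617.5, 130.6, 240.2]
tool_rot: [0.224, 0.975, 0.0, 0.0]
force: [0.2, -1.0, 5.5]
grip_width: 27.4
gripper_force: 38.9
```

Run:
```python
from h import *
o=sensors.get_obs(); print(o["t"],o["tcp_pos"],o["force"],o["grip_width"],o["gripper_force"],o["torque"])
f=grab_frame("side"); s=f["image"][150:260,190:330]
g=grab_frame("wrist")["image"]
cv2.imwrite("pics/c.png",cv2.cvtColor(np.hstack([cv2.resize(s,(400,314)),cv2.resize(g,(400,314))]),cv2.COLOR_RGB2BGR))
```

```text
5.85 [617.47810339 130.61814296 240.24136068] [ 0.1568957  -1.00922574  5.50064376] 27.373100260545215 38.859713673591614 [-0.11398777  0.15557569 -0.00829954]
```

View pics/c.png

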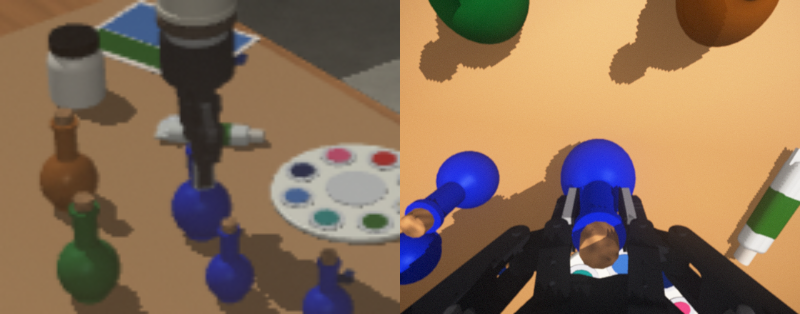

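The flask is gripped by its neck. The fingertips are just above the bulb and the lip sits between the pads. I'll lift and check.

arm_command([
  [0, 0, -0.005, 0, 0, 0, -1],
  [0, 0, -0.01, 0, 0, 0, -1],
  [0, 0, -0.015, 0, 0, 0, -1],
  [0, 0, -0.02, 0, 0, 0, -1],
  [0, 0, -0.025, 0, 0, 0, -1],
  [0, 0, -0.025, 0, 0, 0, -1],
  [0, 0, -0.025, 0, 0, 0, -1],
  [0, 0, -0.025, 0, 0, 0, -1],
  [0, 0, -0.02, 0, 0, 0, -1],
  [0, 0, -0.01, 0, 0, 0, -1],
  [0, 0, 0, 0, 0, 0, -1],
  [0, 0, 0, 0, 0, 0, -1],
], squeeze=60)

```text
t: 6.95
tcp_pos: [616.9, 130.7, 419.4]
tool_rot: [0.223, 0.975, -0.0, -0.0]
force: [-0.8, -1.5, -3.5]
grip_width: 26.6
gripper_force: 59.0
```

Run:
```python
from h import *
o=sensors.get_obs(); print(o["t"],o["tcp_pos"],o["force"],o["grip_width"],o["gripper_force"],o["qpos"])
for cam in("side","scene"):
    f=grab_frame(cam)
    for d in finder.outline_of("blue_flask_center",f)[:3]:
        p=pts(f,d["region"]); print(cam,d["score"],d["extent"],np.percentile(p,[3,50,97],0).round(1).tolist())
d=np.array([483,-235,420])-o["tcp_pos"]; print(world2tool(d))
```

```text
6.95 [616.86852831 130.66002081 419.36072177] [-0.80627218 -1.47050254 -3.51765514] 26.576781730103804 59.043391942977905 [-0.06140749  0.43166544 -0.25570326  1.59177019  0.11708129  1.13350242
  0.7757926 ]
side 0.9 [261.5, 227.5, 277.7, 256.0] [[546.2, 0.4, 10.9], [562.7, 14.9, 41.6], [580.7, 33.5, 90.7]]
side 0.76 [297.4, 235.6, 312.7, 269.2] [[588.2, -101.7, 8.7], [603.9, -85.6, 41.5], [623.3, -68.2, 90.6]]
side 0.26 [207.5, 155.6, 226.0, 190.0] [[637.1, 418.7, 4.4], [658.8, 433.6, 54.2], [694.0, 468.1, 88.6]]
scene 0.66 [278.6, 176.6, 304.1, 196.6] [[565.4, 19.8, 70.0], [627.0, 148.8, 219.5], [645.5, 163.1, 237.7]]
scene 0.55 [276.1, 190.2, 291.1, 212.8] [[557.0, 16.7, 9.4], [579.0, 34.7, 38.4], [594.8, 50.3, 83.1]]
scene 0.53 [251.7, 180.1, 261.6, 198.7] [[598.7, -80.9, 16.5], [618.3, -66.4, 40.8], [635.7, -50.6, 88.5]]
[-3.88054469e+01 -3.87456545e+02  7.36051902e-02]
```

arm_command([
  [-0.003, -0.015, 0, 0, 0, 0, -1],
  [-0.003, -0.025, 0, 0, 0, 0, -1],
  [-0.003, -0.03, 0, 0, 0, 0, -1],
  [-0.003, -0.03, 0, 0, 0, 0, -1],
  [-0.003, -0.03, 0, 0, 0, 0, -1],
  [-0.003, -0.03, 0, 0, 0, 0, -1],
  [-0.003, -0.03, 0, 0, 0, 0, -1],
  [-0.003, -0.03, 0, 0, 0, 0, -1],
  [-0.003, -0.03, 0, 0, 0, 0, -1],
  [-0.003, -0.02, 0, 0, 0, 0, -1],
  [0, -0.01, 0, 0, 0, 0, -1],
  [0, 0, 0, 0, 0, 0, -1],
])

```text
t: 8.15
tcp_pos: [520.7, -137.7, 419.2]
tool_rot: [0.226, 0.974, -0.001, -0.001]
force: [-1.0, 0.1, -2.5]
grip_width: 26.4
gripper_force: 59.1
```

Run:
```python
from h import *
o=sensors.get_obs(); print(o["t"],o["tcp_pos"],o["tool_rot"],o["force"],o["grip_width"],o["qpos"])
f=grab_frame("wrist"); save(f,"w2.png")
for d in finder.outline_of("ring",f)[:2]:
    p=pts(f,d["region"]); p=p[(p[:,2]>95)&(p[:,2]<105)]
    print(d["score"],d["extent"],len(p),p.mean(0),cv2.minEnclosingCircle(p[:,:2].astype(np.float32)))
    q=p[:,:2]; print(np.percentile(q,[0.5,99.5],0).mean(0),np.ptp(q,0))
```

```text
8.15 [ 520.66041572 -137.71176833  419.15407131] [ 2.26106777e-01  9.74102027e-01 -6.94160787e-04 -6.96667937e-04] [-0.97741328  0.08298871 -2.51024135] 26.43623810961981 [ 0.33569845  0.26072002 -0.15084638  1.8232327   0.04588893  1.06236489
  1.28210666]
0.72 [126.4, 155.6, 213.1, 239.3] 3870 [ 482.97212074 -234.29902268   99.9584404 ] ((484.6412353515625, -235.5927734375), 41.57134246826172)
[ 484.51042515 -234.99632269] [81.94900149 82.53964671]
0.52 [434.0, 209.2, 556.7, 331.7] 0 [nan nan nan] ((0.0, 0.0), 0.0)<stdin>:6: RuntimeWarning: Mean of empty slice.
  ret = um.true_divide(
Traceback (most recent call last):
IndexError: index -1 is out of bounds for axis 0 with size 0
```

View pics/w2.png

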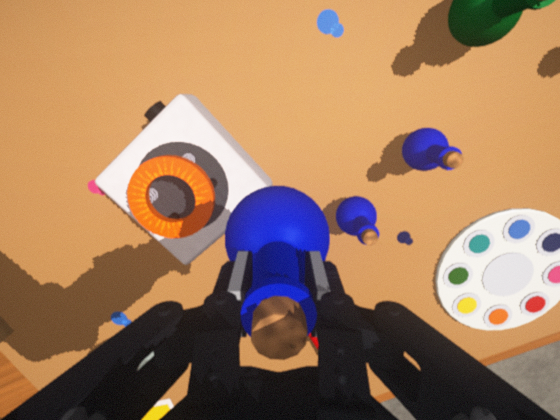

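The ring is at image (170,197), and its measured centre is (484.5,-235.2). The flask hangs upright in the grip. I'll check its in-hand offset.

Run:
```python
from h import *
from scipy.optimize import least_squares
f=grab_frame("wrist"); o=sensors.get_obs()
d=finder.outline_of("blue_flask_center",f)
for k in d[:3]:
    p=pts(f,k["region"])
    p=p[np.hypot(*(p[:,:2]-o["tcp_pos"][:2]).T)<50]
    if len(p)<500: continue
    print(k["extent"],p.min(0),p.max(0))
    t=p[p[:,2]>np.percentile(p[:,2],99.5)-5]; print("cork",len(t),t[:,2].mean(),cv2.minEnclosingCircle(t[:,:2].astype(np.float32)))
    b=p[p[:,2]<236]
    s=least_squares(lambda c:np.linalg.norm(b-c,axis=1)-32,[*o["tcp_pos"][:2],210],loss="soft_l1"); print("bulb",s.x,np.abs(s.fun).mean())
print(o["tcp_pos"],world2tool(np.array([484.5,-235.2,419])-o["tcp_pos"]))
```

```text
[222.4, 186.4, 330.9, 359.8] [ 489.99492749 -163.30235661   60.4533409 ] [ 546.75051483 -101.57661581  299.09929509]
cork 2353 296.8424854801514 ((522.1673583984375, -132.39205932617188), 11.034872055053711)
bulb [ 522.18305819 -133.50317714  211.16227033] 0.3377513350912932
[ 522.5815041  -132.75847966  419.52751812] [ -10.03393634 -108.82969663    0.4019585 ]
```

arm_command([
  [-0.001, -0.01, 0, 0, 0, 0, -1],
  [-0.001, -0.018, 0, 0, 0, 0, -1],
  [-0.002, -0.02, 0, 0, 0, 0, -1],
  [-0.002, -0.02, 0, 0, 0, 0, -1],
  [-0.002, -0.02, 0, 0, 0, 0, -1],
  [-0.001, -0.013, 0.005, 0, 0, 0, -1],
  [-0.001, -0.008, 0.015, 0, 0, 0, -1],
  [0, 0, 0.02, 0, 0, 0, -1],
  [0, 0, 0.015, 0, 0, 0, -1],
  [0, 0, 0.01, 0, 0, 0, -1],
  [0, 0, 0, 0, 0, 0, -1],
  [0, 0, 0, 0, 0, 0, -1],
])

```text
t: 9.35
tcp_pos: [483.9, -236.5, 354.5]
tool_rot: [0.223, 0.975, 0.0, -0.001]
force: [0.8, 0.6, -2.4]
grip_width: 26.8
gripper_force: 59.2
```

arm_command([
  [0, 0, 0, 0, 0, 0, -1],
  [0, 0, 0, 0, 0, 0, -1],
])

```text
t: 9.52
tcp_pos: [484.4, -236.9, 355.9]
tool_rot: [0.223, 0.975, -0.0, 0.001]
force: [0.3, 0.9, -1.0]
grip_width: 26.3
gripper_force: 59.2
```

Run:
```python
from h import *
o=sensors.get_obs(); print(o["t"],o["tcp_pos"],o["tool_rot"],o["force"],o["qpos"][6],world2tool(np.array([484.7,-234.8,329.5])-o["tcp_pos"]))
```

```text
9.5167 [ 484.35699723 -236.89822866  355.86267357] [ 2.23194781e-01  9.74773262e-01 -1.98802177e-04  1.06624265e-03] [ 0.31332536  0.87652691 -0.96789907] 1.4934265870222314 [ 0.66130976  2.03609854 26.36148221]
```

arm_command([
  [0.0005, 0.002, 0.003, 0, 0, 0, -1],
  [0, 0, 0.005, 0, 0, 0, -1],
  [0, 0, 0.005, 0, 0, 0, -1],
  [0, 0, 0.005, 0, 0, 0, -1],
  [0, 0, 0.003, 0, 0, 0, -1],
  [0, 0, 0.002, 0, 0, 0, -1],
  [0, 0, 0.001, 0, 0, 0, -1],
  [0, 0, 0.001, 0, 0, 0, -1],
  [0, 0, 0, 0, 0, 0, -1],
  [0, 0, 0, 0, 0, 0, -1],
])

```text
t: 10.35
tcp_pos: [484.2, -235.0, 329.8]
tool_rot: [0.224, 0.975, -0.0, 0.0]
force: [0.2, -0.5, -1.4]
grip_width: 26.4
gripper_force: 59.2
```

arm_command([
  [0, 0, 0.001, 0, 0, 0, -1],
  [0, 0, 0.001, 0, 0, 0, -1],
  [0, 0, 0.001, 0, 0, 0, -1],
  [0, 0, 0, 0, 0, 0, -1],
  [0, 0, 0, 0, 0, 0, -1],
])

```text
t: 10.77
tcp_pos: [484.3, -235.1, 327.0]
tool_rot: [0.224, 0.975, -0.0, 0.0]
force: [0.8, -1.4, 1.9]
grip_width: 27.0
gripper_force: 58.7
```

arm_command([
  [0, 0, 0.001, 0, 0, 0, -1],
  [0, 0, 0.001, 0, 0, 0, -1],
  [0, 0, 0.001, 0, 0, 0, -1],
  [0, 0, 0.001, 0, 0, 0, -1],
  [0, 0, 0.001, 0, 0, 0, -1],
  [0, 0, 0.001, 0, 0, 0, -1],
  [0, 0, 0.001, 0, 0, 0, -1],
  [0, 0, 0.001, 0, 0, 0, -1],
  [0, 0, 0, 0, 0, 0, -1],
  [0, 0, 0, 0, 0, 0, -1],
])

```text
t: 11.6
tcp_pos: [484.2, -235.0, 318.8]
tool_rot: [0.224, 0.975, -0.0, 0.0]
force: [0.5, -2.0, 4.6]
grip_width: 26.8
gripper_force: 58.5
```

Run:
```python
from h import *
o=sensors.get_obs(); print(o["t"],o["tcp_pos"],o["force"],o["torque"],o["grip_width"])
f=grab_frame("wrist"); save(f,"w3.png")
p=pts(f,finder.outline_of("ring",f)[0]["region"]); q=p[(p[:,2]>75)&(p[:,2]<106)]; print("ring",len(q),np.percentile(q,[1,50,99],0).round(1).tolist())
p=pts(f,finder.outline_of("blue_flask_center",f)[0]["region"]); t=p[p[:,2]>np.percentile(p[:,2],99.5)-5]; print("cork",t[:,2].mean(),cv2.minEnclosingCircle(t[:,:2].astype(np.float32)))
```

```text
11.6 [ 484.21405322 -234.97889405  318.77754321] [ 0.5275244  -1.98652258  4.6012168 ] [-0.33069616 -0.06088273  0.00143258] 26.84464408364997
ring 3132 [[443.8, -273.3, 82.1], [458.1, -220.5, 89.7], [506.6, -195.9, 91.1]]
cork 90.32502610796344 ((612.6737060546875, -77.94808959960938), 8.915245056152344)
```

View pics/w3.png

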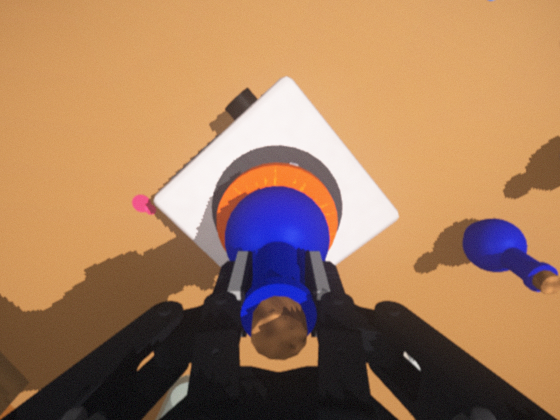

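The flask sits centred in the orange ring at about (277,215), and the ring is 10 mm down. I'll keep pressing.

arm_command([
  [0, 0, 0.001, 0, 0, 0, -1],
  [0, 0, 0.001, 0, 0, 0, -1],
  [0, 0, 0.001, 0, 0, 0, -1],
  [0, 0, 0.001, 0, 0, 0, -1],
  [0, 0, 0.001, 0, 0, 0, -1],
  [0, 0, 0.001, 0, 0, 0, -1],
  [0, 0, 0.001, 0, 0, 0, -1],
  [0, 0, 0.001, 0, 0, 0, -1],
  [0, 0, 0.001, 0, 0, 0, -1],
  [0, 0, 0, 0, 0, 0, -1],
  [0, 0, 0, 0, 0, 0, -1],
  [0, 0, 0, 0, 0, 0, -1],
])

```text
t: 12.75
tcp_pos: [484.6, -235.2, 310.4]
tool_rot: [0.224, 0.975, -0.0, 0.001]
force: [0.4, -1.0, 8.7]
grip_width: 26.6
gripper_force: 58.3
```

arm_command([
  [0, 0, 0.001, 0, 0, 0, -1],
  [0, 0, 0.0005, 0, 0, 0, -1],
  [0, 0, 0, 0, 0, 0, -1],
  [0, 0, 0, 0, 0, 0, -1],
  [0, 0, 0, 0, 0, 0, -1],
])

```text
t: 13.17
tcp_pos: [484.6, -235.2, 309.0]
tool_rot: [0.224, 0.975, -0.0, 0.001]
force: [0.2, -1.0, 9.0]
grip_width: 26.6
gripper_force: 58.2
```

arm_command([
  [0, 0, 0.0005, 0, 0, 0, -1],
  [0, 0, 0.0005, 0, 0, 0, -1],
  [0, 0, 0, 0, 0, 0, -1],
  [0, 0, 0, 0, 0, 0, -1],
  [0, 0, 0, 0, 0, 0, -1],
])

```text
t: 13.58
tcp_pos: [484.9, -235.4, 308.7]
tool_rot: [0.224, 0.975, -0.0, 0.002]
force: [-0.7, -2.1, 12.1]
grip_width: 26.3
gripper_force: 58.1
```

Run:
```python
from h import *
o=sensors.get_obs(); print(o["t"],o["tcp_pos"],o["force"],o["grip_width"])
f=grab_frame("wrist"); save(f,"w4.png")
p=pts(f,finder.outline_of("ring",f)[0]["region"]); q=p[(p[:,2]>65)&(p[:,2]<106)]; print("ring",len(q),np.percentile(q,[1,50,99],0).round(1).tolist())
for k in finder.outline_of("blue_flask_center",f)[:3]:
    p=pts(f,k["region"]); p=p[np.hypot(*(p[:,:2]-o["tcp_pos"][:2]).T)<40]
    if len(p)<500: continue
    t=p[p[:,2]>np.percentile(p[:,2],99.5)-5]; print("cork",t[:,2].mean(),cv2.minEnclosingCircle(t[:,:2].astype(np.float32)))
```

```text
13.5833 [ 484.92551164 -235.35960462  308.66875778] [-0.69269901 -2.10744705 12.11843885] 26.31531026465239
ring 3398 [[443.8, -274.3, 71.9], [458.8, -220.6, 80.0], [510.2, -195.8, 95.8]]
cork 186.26773190078634 ((485.4349365234375, -234.39657592773438), 10.864705085754395)
```

The ring is at 80 mm on its stops, and the flask is upright and centred. The push is about 12 N, so I'm handing in.

```bash
python3 -c "
from h import *
print(job.finish_job())"
```

```text
the job is handed in; nothing more can be done
None
```

I set the large blue flask upright in the mixer's orange ring and pressed it onto the stops: ring top at 80 mm, about 12 N push. I handed in at about 13.6 s with the gripper still holding it down; no verdict came back.

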